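Try the thumb latch of a pop-lid pine box

TASK

A customer has brought back the smaller of the two pine pop-lid boxes on the display counter, and its catch must be tried before it goes back on sale. Press its thumb latch so that the lid springs all the way open, then push the lid down until it snaps shut and stays shut by itself. Keep the larger box closed.

Things in the scene. Friction and masses are not known exactly. Their poses are not given: they have to be found in the camera images.
- small_box: The smaller pine box, 150 (x) by 130 (y) mm, rim 80 mm high, top of the shut lid 91.5 mm; screwed down. Origin: centre of its underside, on the counter; x points from the front (latch, robot's side) to the back (hinge), z up. Its flat 10 mm lid covers it all and hinges on the line x = 75, z = 81.5 mm along y; the front edge rises. A small steel hook at x = -83 mm, 94 mm high, holds the lid.
- small_box_pad (a point): Centre of the top of its thumb latch: a flat steel pad, 34 (x) by 50 (y) mm, in the middle of the front, at (-110, 0, 80) mm in the box frame. A sprung rocker hinged 31 mm behind this point: pressed down 4 to 8 mm with 1 to 4 N it draws the hook back and the lid flies open by itself; its stop comes at about 10 mm. Let go, it springs back.
- small_box_lid (a joint): Lid of the smaller box, rad: 0 shut and latched, 1.05 fully open: its free edge is then 212 to 217 mm up at x = 0 to 9 mm, its outer face slanting back from there to the hinge. A spring holds it open unless latched. To shut it, come down on the outer face behind the free edge and push down and to the front: 1 to 3 N, then 4 to 7 N near the front edge to snap it, in the last 10 mm down to 0.
- large_box_lid (a joint): Lid of the larger box, rad: 0 shut and latched (must stay so), 1.05 open. That box is a bystander of the same make, 200 (x) by 190 (y) mm and 141.5 mm high with its lid shut, screwed down, its thumb latch reaching 52 mm out of its front. The two boxes stand left and right of each other, either way round.
Not all that is in view belongs to the job. What is shaped like the small_box but orange or pink is not meant.

How it is judged:
On the way:
1. the lid of the smaller box has sprung open (value of joint small_box_lid above 0.9 rad), for 0.2 s.
At the end, for the whole second after the job is handed in: The smaller box's lid has been open (beyond 0.9 rad) and is now shut and latched (below 0.04 rad, about 6 mm at its front edge) and stays so untouched; the larger box's lid is shut (below 0.04 rad) (value of joint each of small_box_lid, large_box_lid below 0.04 rad).
It fails at once if the lid of the larger box is opened (value of joint large_box_lid above 0.15 rad).
It also fails if it takes over 38 s, if anything falls off the work surface, if the arm or the gripper's body presses on something with over 40 N, if the wrist force passes 120 N, or if a joint passes its speed limit or range.

ROBOT

A 7-joint arm with a two-finger parallel gripper is mounted at the origin on the work surface. World frame = base frame: x ahead of the robot, y to its left, z up, the work surface at z = 0. Lengths are in m, angles in rad, forces in N, time in s.
With the tool pointing down it reaches from about 0.4 to 0.85 m from the base axis. Payload 4.5 kg.
Tool frame: the origin (TCP) lies between the finger pads; the fingertips stand 19 mm ahead of it and the grasp point (between the pads) is the TCP (r.tips_ahead is the distance from the TCP to the fingertips, in m); z points along the fingers, y is the line along which they close (so a half turn about z gives the same grasp; the last joint's range is limited). The gripper opens to 88 mm and grips with 3 to 60 N. Pads are 18 mm wide; open, the fingers measure 123 mm over their backs; the gripper's body (75 mm by 187 mm) begins 45 mm behind the grasp point.
Start: joints at [1.354, 0.689, -0.195, 1.565, 0.157, 0.902, -0.215], TCP at [0.155, -0.605, 0.258] pointing down, gripper open.
Joint ranges: [-3.01, 3.01], [-0.46, 2.08], [-1.47, 1.51], [0.13, 2.56], [-1, 4.14], [0.04, 2.09], [-2.66, 2.66]. Speed limits (rad/s): [2.57, 2.57, 3.14, 3.14, 3.14, 3.14, 3.14].

INTERFACE

Orientations are given as a unit quaternion [x, y, z, w].
In Python, from plant import r, cams, models gives the robot as it stands. The module is installed in compiled form; this text tells all that it offers.
- The arm moves only by the tool jog_arm, never from a script. Its arguments are lists of equal length, an entry for each row: "turn": the turn, a rotation vector about the tool's x, y, z in rad, a list of three; "translation": the shift along the tool's x, y, z in m, a list of three; "grip": the closure, from 0 (fully open) to 1 (shut). In form: {"turn": [[ax, ay, az], ...], "translation": [[tx, ty, tz], ...], "grip": [grip, ...]}. A call has 1 to 20 rows; each row is the pose to reach, as a shift and turn from the pose commanded when the call began, along the tool's axes at that moment; what a row does not reach only later rows make up. A row lasts 1/8 s, in which the tool goes at most 62.5 mm and 10.7 degrees, less where a joint would pass 70% of its speed; a pose out of reach is approached as far as the arm can. A call with a gripper value outside its range is refused whole. The fingers move at their own pace and stop on an object; "force" is the grip in N (left out, the last holds). Time passes only in rows, so rows that repeat a pose let the fingers close. It gives the time, the measured TCP pose, the force, the opening and the grip force at its end, in the units of the state.
- r.get_state(): the state, without advancing time (a new reading comes with each control period).
- cams.snapshot(name): name is "side" or "top" or "wrist"; returns the picture (420x560x3 uint8, red, green, blue); there is no depth.
- cams.camera_params(name): a dict with "fx", "fy", "cx", "cy" (pixels), "k1" (the pictures are not rectified: a ray, as slopes to the right and down, at radius r is drawn at 1 + k1 r^2 times it, then the intrinsics apply), "eye" and "orientation" of the camera in the world. Camera axes: x right, y up, looking along -z (the intrinsics and any distortion apply to the point x, -y, -z); pixel columns grow to the right and rows downward; lengths in m; the calibration is good to about 2 mm. A picture is of the moment at which its call begins: read the wrist's pose just before it. camera_params takes no time and is no camera call; for the wrist camera it gives the pose at the moment of the call.
- r.finish_job(): hands the job in; it is judged then, once.
Trained networks look in the newest picture that a camera, given by its name, has taken for a name from the list of things; names that differ only in an ending like _2 or _b are one class to them, and where a whole thing is asked for, a point or a joint stands for the part that bears it (a point fixed in the world has none). Each returns a list of dicts, best first, with "p" (0 to 1); they miss things now and then, are a little off and sometimes report something else, mostly with a low value. They report only what shows in the picture. A call takes as long as a camera call. They do not tell look-alikes from the thing itself.
- models.find_in(camera, name): "position" ([x, y, z] in m, in world coordinates, good to about 4 mm: the middle of the surface that is visible of it).
- models.masks_of(camera, name): "pixels" (420x560 bool, what is visible of it).
- models.place_of(camera, name): "position" ([x, y, z] in m, in world coordinates, good to about 4 mm: a listed point, or the origin of a listed thing).
The state is a dict: "clock": time; "q": joint angles; "qd": joint speeds; "joint_torque": joint torques, N m; "tool_pos": TCP position; "eef_rot": TCP orientation; "contact_force": force on the tool from outside, world axes, zero at the start; "moment": the same for the moment, N m; "opening": opening from 0.0 (shut) to 1.0 (fully open); "finger_force": force on a finger pad.
Only numpy, scipy, OpenCV 4.12 (cv2) and the standard library are available. Lean on these libraries where they do the work, as an engineer would, in place of code of your own. Each camera call takes 0.05 s, during which the arm holds its last target. There are 200 camera calls.

## Working session

There is one attempt and no reset: what is moved stays moved. The work goes in short steps, Python scripts to look and compute and a tool call to move; the robot and the scene stay as the last step left them, time stands still between calls to the robot, and variables do not carry over. Pictures are saved under pics/ and viewed, at most 10 in all, crops included, and the job is handed in when it is done.

Besides the shell and the picture viewer there is one more tool, called after ">>>" as name(argument=value, ...) on one line, values as JSON. jog_arm: Moves the arm, as the interface text tells. Its arguments: {"type":"object","properties":{"turn":{"type":"array"},"translation":{"type":"array"},"grip":{"type":"array"},"force":{"type":"number"}},"required":["turn","translation","grip"]}

```bash
mkdir -p pics
python3 - <<'E'
from plant import r,cams,models
import cv2,numpy as np
s=r.get_state();print(s['clock'],s['tool_pos'],s['eef_rot'])
ims=[]
for c in ('top','side'):
    im=cams.snapshot(c);ims.append(im)
    for n in ('small_box','small_box_pad','large_box_lid'):
        for d in models.place_of(c,n) if n!='large_box_lid' else models.find_in(c,n): print(c,n,np.round(d['position'],3),round(d['p'],2))
    p=cams.camera_params(c);print(p)
cv2.imwrite('pics/a.png',ims[0][:,:,::-1]);cv2.imwrite('pics/b.png',ims[1][:,:,::-1])
E
```

```text
0.0 [ 0.15490464 -0.6048649   0.25689203] [ 9.92138987e-01  1.25137232e-01 -1.99385474e-04 -9.29016492e-04]
top small_box [ 0.326 -0.194 -0.   ] 0.75
top small_box [ 0.603  0.217 -0.003] 0.63
top small_box_pad [ 0.22  -0.195  0.079] 0.88
top small_box_pad [0.197 0.2   0.08 ] 0.63
top small_box_pad [0.495 0.234 0.076] 0.58
top large_box_lid [ 0.622 -0.258  0.141] 0.57
top large_box_lid [0.499 0.234 0.08 ] 0.24
{'fx': 510.405554330325, 'fy': 510.405554330325, 'cx': 282.0960694984934, 'cy': 205.83754140330646, 'k1': -0.0720423722430821, 'eye': array([ 0.28379829, -0.01177799,  1.25883702]), 'orientation': array([-0.07237442,  0.07963278,  0.73699557, -0.66727663])}
side small_box [ 0.31   0.203 -0.001] 0.94
side small_box [ 0.602  0.211 -0.002] 0.93
side small_box [ 0.327 -0.196  0.   ] 0.92
side small_box_pad [0.491 0.236 0.082] 0.79
side small_box_pad [ 0.22  -0.202  0.084] 0.79
side small_box_pad [0.196 0.201 0.078] 0.5
side large_box_lid [ 0.621 -0.282  0.141] 0.6
{'fx': 459.0051182272556, 'fy': 459.0051182272556, 'cx': 280.78509735704915, 'cy': 197.44310960384394, 'k1': -0.12018984973264167, 'eye': array([ 0.46483086, -0.76327701,  0.61125503]), 'orientation': array([ 0.46427099, -0.02497037, -0.02520828,  0.88498219])}
```

View pics/a.png

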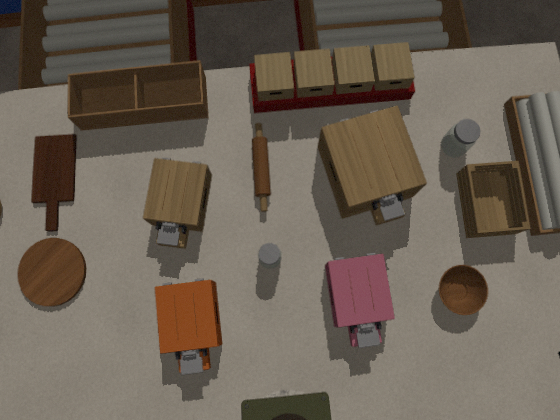

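View pics/b.png

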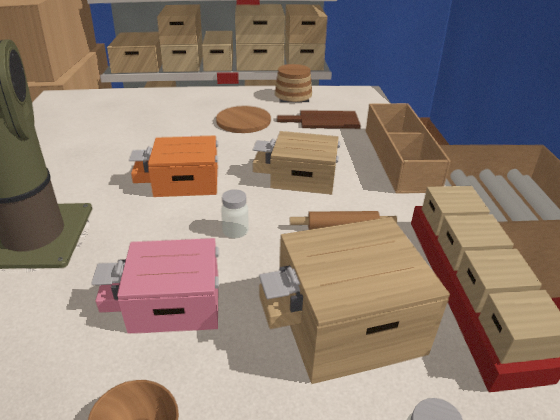

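Boxes in the side view: orange at (185,165), pink at (170,285), small pine at (305,160) and large pine at (360,295). The candidate is the pine one at (305,160), or (177,195) in the top view. It is the smaller of the two in bare pine, at about (0.603, 0.214), and its pad at about (0.493, 0.235) gives a yaw of about -0.19. I'll confirm it with a crop.

Run:
```python
import cv2
from plant import r,cams
a=cv2.imread('pics/b.png')[110:210,235:365]
cv2.imwrite('pics/c.png',cv2.resize(a,None,fx=5,fy=5,interpolation=cv2.INTER_CUBIC))
from scipy.spatial.transform import Rotation as R
s=r.get_state();p=cams.camera_params('wrist')
T=R.from_quat(s['eef_rot'])
print(T.inv().apply(p['eye']-s['tool_pos']), (T.inv()*R.from_quat(p['orientation'])).as_matrix().round(2))
import numpy as np
# shifts along tool axes to world waypoints
for w in ([.30,-.48,.30],[.45,-.30,.30],[.52,0,.30],[.487,.236,.20]): print(w,T.inv().apply(np.array(w)-s['tool_pos']).round(3))
```

```text
[ 0.08043365 -0.00018767 -0.12610204] [[ 0.    0.95  0.31]
 [ 1.   -0.    0.  ]
 [ 0.    0.31 -0.95]]
[0.3, -0.48, 0.3] [ 0.171 -0.086 -0.042]
[0.45, -0.3, 0.3] [ 0.361 -0.223 -0.042]
[0.52, 0, 0.3] [ 0.504 -0.496 -0.042]
[0.487, 0.236, 0.2] [ 0.53  -0.733  0.058]
```

View pics/c.png

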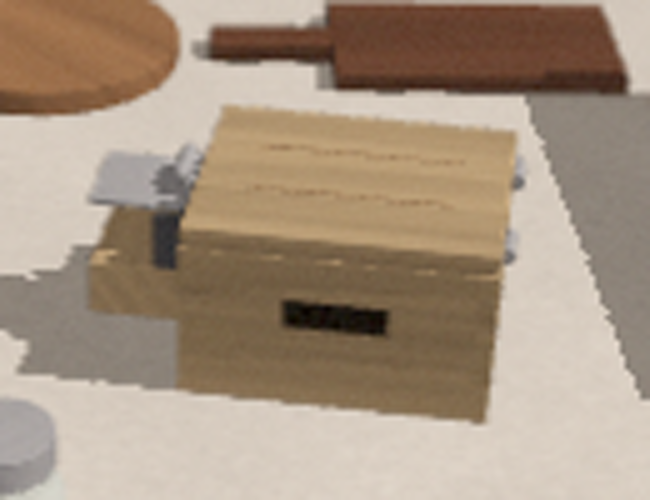

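The crop shows the bare pine small box shut, its pad at crop (140,180), on the left (robot) side. That matches the description. I'll move above the pad with the gripper closing and the tool turned so that the camera is on the robot's side.

>>> jog_arm(turn=[[0,0,-0.1],[0,0,-0.25],[0,0,-0.4],[0,0,-0.55],[0,0,-0.7],[0,0,-0.85],[0,0,-1.0],[0,0,-1.15],[0,0,-1.3],[0,0,-1.45],[0,0,-1.6],[0,0,-1.75],[0,0,-1.9],[0,0,-2.05],[0,0,-2.2],[0,0,-2.35],[0,0,-2.5],[0,0,-2.6],[0,0,-2.7],[0,0,-2.7]], translation=[[0.05,-0.025,-0.04],[0.1,-0.05,-0.04],[0.15,-0.075,-0.04],[0.2,-0.1,-0.04],[0.25,-0.14,-0.04],[0.3,-0.18,-0.04],[0.35,-0.215,-0.04],[0.385,-0.26,-0.04],[0.405,-0.305,-0.04],[0.425,-0.35,-0.04],[0.445,-0.395,-0.04],[0.465,-0.44,-0.04],[0.485,-0.485,-0.04],[0.5,-0.53,-0.04],[0.505,-0.575,-0.04],[0.51,-0.62,-0.04],[0.51,-0.66,-0.03],[0.515,-0.7,-0.02],[0.515,-0.741,0],[0.515,-0.741,0]], grip=[1,1,1,1,1,1,1,1,1,1,1,1,1,1,1,1,1,1,1,1])

```text
clock: 2.9
tool_pos: [0.4683, 0.2432, 0.257]
eef_rot: [0.092, 0.996, 0.001, -0.001]
contact_force: [0.3, -0.6, 0.4]
opening: 0.005
finger_force: 0.0
```

Run:
```python
from plant import r,cams,models
import cv2,numpy as np
from scipy.spatial.transform import Rotation as R
s=r.get_state();print(s['q'].round(2) if hasattr(s['q'],'round') else s['q'])
im=cams.snapshot('wrist');cv2.imwrite('pics/d.png',im[:,:,::-1])
T=R.from_quat(s['eef_rot'])
print('toolx',T.as_matrix()[:,0])
for n in ('small_box','small_box_pad'):
    for d in models.place_of('wrist',n): print(n,np.round(d['position'],3),round(d['p'],2),T.inv().apply(d['position']-s['tool_pos']).round(3))
cams.snapshot('top')
for d in models.place_of('top','small_box_pad')+models.place_of('top','small_box'): print(np.round(d['position'],3),round(d['p'],2))
```

```text
[-0.05  0.69 -0.88  1.84  0.65  0.94  0.16]
toolx [-0.98299391  0.18362259  0.00238909]
small_box [0.308 0.205 0.001] 0.89 [ 0.15  -0.067  0.256]
small_box_pad [0.493 0.236 0.079] 0.89 [-0.026 -0.003  0.178]
[ 0.219 -0.198  0.079] 0.83
[0.197 0.199 0.078] 0.64
[ 0.326 -0.193 -0.002] 0.7
[0.307 0.202 0.002] 0.56
```

View pics/d.png

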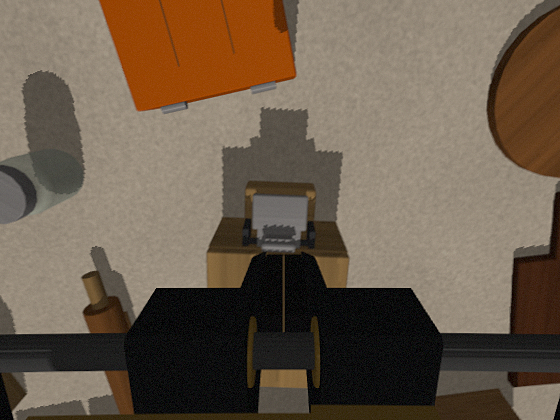

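The wrist view shows the pad at (280,212) directly ahead and the box square to the tool. The pad's world position, (0.493, 0.236, 0.079), fits the given 80 mm height. Next I descend and press.

>>> jog_arm(turn=[[0,0,0],[0,0,0],[0,0,0],[0,0,0],[0,0,0],[0,0,0],[0,0,0],[0,0,0],[0,0,0],[0,0,0]], translation=[[-0.01,-0.003,0.04],[-0.02,-0.003,0.08],[-0.02,-0.003,0.12],[-0.02,-0.003,0.145],[-0.02,-0.003,0.155],[-0.02,-0.003,0.159],[-0.02,-0.003,0.162],[-0.02,-0.003,0.164],[-0.02,-0.003,0.166],[-0.02,-0.003,0.166]], grip=[1,1,1,1,1,1,1,1,1,1])

```text
clock: 4.45
tool_pos: [0.4893, 0.2336, 0.0919]
eef_rot: [0.095, 0.995, 0.0, 0.0]
contact_force: [-1.3, 0.2, 0.6]
opening: 0.01
finger_force: 1.0
```

Run:
```python
from plant import r,cams,models
import cv2
cv2.imwrite('pics/e.png',cams.snapshot('side')[:,:,::-1])
```

```text
(no output)
```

View pics/e.png

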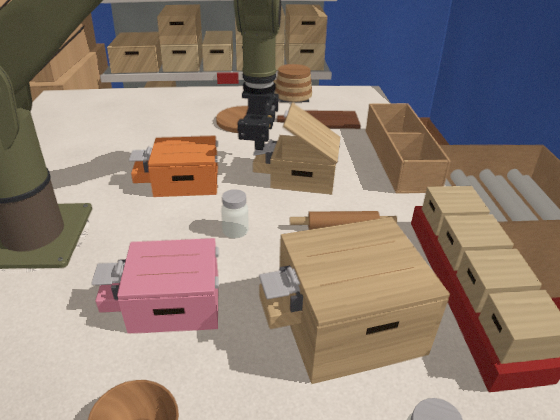

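The side view shows the lid released and up, free edge around (295,108). I'll retreat toward the robot and up, then check how far it opened.

>>> jog_arm(turn=[[0,0,0],[0,0,0],[0,0,0],[0,0,0],[0,0,0],[0,0,0],[0,0,0],[0,0,0]], translation=[[0,0,-0.02],[0.02,0,-0.05],[0.03,0,-0.09],[0.03,0,-0.13],[0.03,0,-0.17],[0.03,0,-0.2],[0.03,0,-0.21],[0.03,0,-0.21]], grip=[1,1,1,1,1,1,1,1])

```text
clock: 5.5
tool_pos: [0.4599, 0.2389, 0.3015]
eef_rot: [0.095, 0.995, -0.0, 0.0]
contact_force: [0.0, -0.4, 0.2]
opening: 0.005
finger_force: 0.0
```

Run:
```python
from plant import r,cams,models
import cv2,numpy as np
from scipy.spatial.transform import Rotation as R
im=cams.snapshot('side');cv2.imwrite('pics/f.png',cv2.resize(im[60:220,200:400,::-1],None,fx=3.5,fy=3.5))
s=r.get_state();T=R.from_quat(s['eef_rot'])
for d in models.find_in('side','small_box_lid'): print(np.round(d['position'],3),round(d['p'],2))
print(s['tool_pos'])
p=cams.camera_params('side');Q=R.from_quat(p['orientation'])
b=np.array([.601,.215,0]);yaw=-.19;B=R.from_euler('z',yaw)
def pix(P):
    v=Q.inv().apply(P-p['eye']);x,y=v[0]/-v[2],-v[1]/-v[2];k=1+p['k1']*(x*x+y*y)
    return np.round([p['fx']*x*k+p['cx'],p['fy']*y*k+p['cy']])
for th in (0.6,.9,1.05):
  print(th,[((pix(b+B.apply([75-150*np.cos(th)+10*np.sin(th),y,81.5+150*np.sin(th)+10*np.cos(th)]) if 0 else pix(b+B.apply(np.array([75-150*np.cos(th)+10*np.sin(th),y,81.5+150*np.sin(th)+10*np.cos(th)])/1000))-[200,60])*3.5) for y in (-65,65)])
# tool shifts for target tip-corner along lid; tip centre 9mm behind
for th,l in ((1.05,.150),(1.05,.130),(.8,.130),(.6,.130),(.4,.132),(.2,.135),(.1,.137),(0,.139)):
  x=.075-l*np.cos(th)+.01*np.sin(th)+.009; z=.0815+l*np.sin(th)+.01*np.cos(th)+.019
  print(th,T.inv().apply(b+B.apply([x,0,z])-s['tool_pos']).round(3))
```

```text
File "<stdin>", line 14
    print(th,[((pix(b+B.apply([75-150*np.cos(th)+10*np.sin(th),y,81.5+150*np.sin(th)+10*np.cos(th)]) if 0 else pix(b+B.apply(np.array([75-150*np.cos(th)+10*np.sin(th),y,81.5+150*np.sin(th)+10*np.cos(th)])/1000))-[200,60])*3.5) for y in (-65,65)])
                                                                                                                                                                                                                                                    ^
SyntaxError: closing parenthesis ']' does not match opening parenthesis '('
```

Run:
```python
from plant import r,cams,models
import cv2,numpy as np
from scipy.spatial.transform import Rotation as R
im=cams.snapshot('side');cv2.imwrite('pics/f.png',cv2.resize(im[60:220,200:400,::-1],None,fx=3.5,fy=3.5))
s=r.get_state();T=R.from_quat(s['eef_rot'])
for d in models.find_in('side','small_box_lid'): print(np.round(d['position'],3),round(d['p'],2))
print(s['tool_pos'])
p=cams.camera_params('side');Q=R.from_quat(p['orientation'])
b=np.array([.601,.215,0]);B=R.from_euler('z',-.19)
def pix(P):
    v=Q.inv().apply(P-p['eye']);g=np.array([v[0],-v[1]])/-v[2]
    return g*(1+p['k1']*g@g)*p['fx']+[p['cx'],p['cy']]
def face(th,l,y=0): return np.array([.075-l*np.cos(th)+.01*np.sin(th),y,.0815+l*np.sin(th)+.01*np.cos(th)])
for th in (.6,.9,1.05): print(th,[((pix(b+B.apply(face(th,.15,y)))-[200,60])*3.5).round() for y in (-.065,.065)])
for th,l in ((1.05,.150),(1.05,.130),(.8,.130),(.6,.130),(.4,.132),(.2,.135),(.1,.137),(0,.139)):
  print(th,T.inv().apply(b+B.apply(face(th,l)+[.009,0,.019])-s['tool_pos']).round(3))
```

```text
[0.637 0.18  0.159] 0.89
[0.311 0.188 0.089] 0.59
[ 0.329 -0.209  0.096] 0.55
[0.45956208 0.23858151 0.30079045]
0.6 [array([298., 218.]), array([319., 139.])]
0.9 [array([352., 177.]), array([368., 101.])]
1.05 [array([384., 162.]), array([397.,  87.])]
1.05 [-0.161  0.004  0.065]
1.05 [-0.171  0.004  0.082]
0.8 [-0.144  0.004  0.1  ]
0.6 [-0.126  0.004  0.119]
0.4 [-0.11   0.004  0.14 ]
0.2 [-0.097  0.004  0.164]
0.1 [-0.092  0.004  0.177]
0 [-0.088  0.004  0.19 ]
```

View pics/f.png

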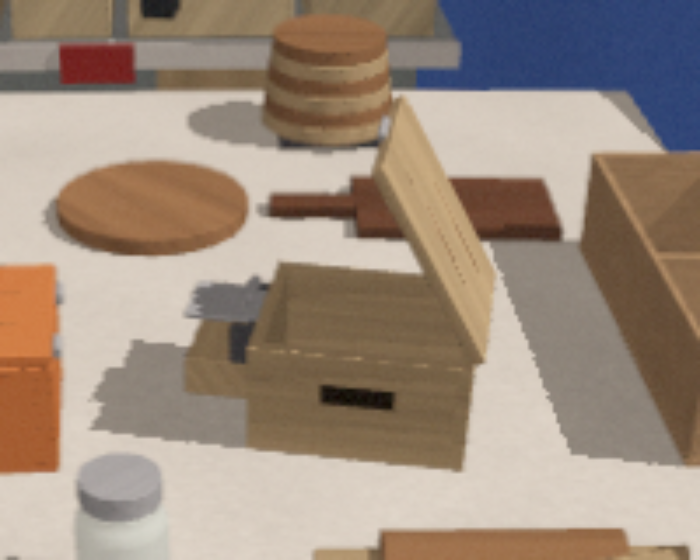

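The crop shows the lid fully open, free edge at crop (382,172)–(400,97), matching the prediction for 1.05 rad. I'll come over it and sweep it down and to the front.

>>> jog_arm(turn=[[0,0,0],[0,0,0],[0,0,0],[0,0,0],[0,0,0],[0,0,0],[0,0,0],[0,0,0],[0,0,0],[0,0,0],[0,0,0],[0,0,0],[0,0,0],[0,0,0],[0,0,0],[0,0,0],[0,0,0],[0,0,0]], translation=[[-0.05,0.004,-0.01],[-0.1,0.004,-0.01],[-0.15,0.004,-0.01],[-0.185,0.004,0.01],[-0.185,0.004,0.04],[-0.182,0.004,0.065],[-0.172,0.004,0.08],[-0.162,0.004,0.088],[-0.153,0.004,0.094],[-0.144,0.004,0.1],[-0.135,0.004,0.11],[-0.126,0.004,0.119],[-0.118,0.004,0.13],[-0.11,0.004,0.14],[-0.103,0.004,0.152],[-0.097,0.004,0.164],[-0.092,0.004,0.175],[-0.092,0.004,0.175]], grip=[1,1,1,1,1,1,1,1,1,1,1,1,1,1,1,1,1,1])

```text
clock: 7.85
tool_pos: [0.5496, 0.2254, 0.1257]
eef_rot: [0.095, 0.995, -0.001, -0.001]
contact_force: [-1.4, -0.8, 0.4]
opening: 0.002
finger_force: 0.4
```

Run:
```python
from plant import r,cams
import cv2
im=cams.snapshot('side');cv2.imwrite('pics/g.png',cv2.resize(im[60:220,200:400,::-1],None,fx=3.5,fy=3.5))
print(r.get_state()['contact_force'])
```

```text
[-0.67493315 -1.1430673   0.45391574]
```

View pics/g.png

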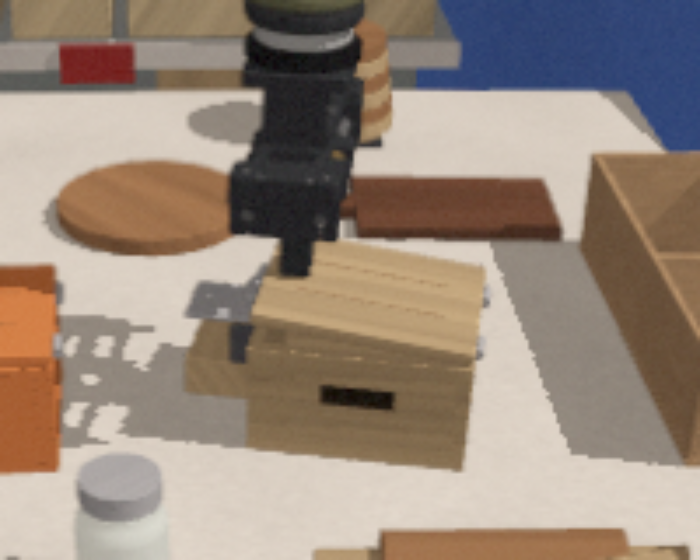

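The lid is almost shut, with the fingertip on its front part at crop (295,270). I'll push down to snap it.

>>> jog_arm(turn=[[0,0,0],[0,0,0],[0,0,0],[0,0,0],[0,0,0],[0,0,0]], translation=[[0.002,0,0.005],[0.004,0,0.009],[0.004,0,0.012],[0.004,0,0.014],[0.004,0,0.016],[0.004,0,0.016]], grip=[1,1,1,1,1,1])

```text
clock: 8.65
tool_pos: [0.5464, 0.2264, 0.1104]
eef_rot: [0.095, 0.995, -0.0, -0.0]
contact_force: [-0.4, -0.2, 1.5]
opening: 0.004
finger_force: 0.5
```

>>> jog_arm(turn=[[0,0,0],[0,0,0],[0,0,0],[0,0,0]], translation=[[0,0,0.002],[0,0,0.003],[0,0,0.004],[0,0,0.004]], grip=[1,1,1,1])

```text
clock: 9.15
tool_pos: [0.5464, 0.2266, 0.1093]
eef_rot: [0.095, 0.995, -0.0, 0.001]
contact_force: [-5.4, -3.5, 21.0]
opening: -0.001
finger_force: 10.6
```

It's firmly against the stop at 21 N. I'll lift off and look.

>>> jog_arm(turn=[[0,0,0],[0,0,0],[0,0,0],[0,0,0],[0,0,0],[0,0,0],[0,0,0],[0,0,0]], translation=[[0,0,-0.01],[0,0,-0.04],[0,0,-0.09],[0,0,-0.14],[0,0,-0.19],[0,0,-0.2],[0,0,-0.2],[0,0,-0.2]], grip=[1,1,1,1,1,1,1,1])

```text
clock: 10.15
tool_pos: [0.5462, 0.2255, 0.3048]
eef_rot: [0.095, 0.995, -0.001, -0.001]
contact_force: [-0.6, 0.7, -0.3]
opening: 0.006
finger_force: 0.0
```

Run:
```python
from plant import r,cams
import cv2
im=cams.snapshot('side');cv2.imwrite('pics/h.png',im[:,:,::-1])
```

```text
(no output)
```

View pics/h.png

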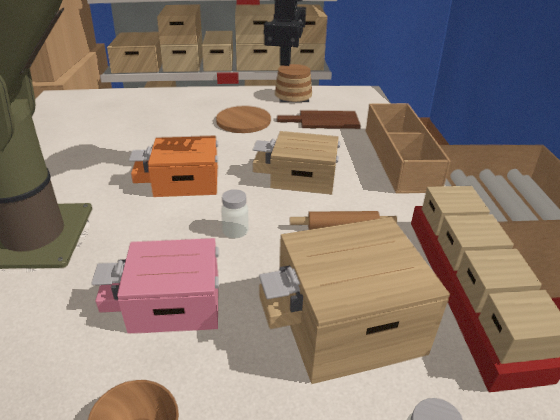

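The side view shows the small pine lid at (305,148) shut with nothing touching it, looking as it did in the first picture. The large box at (360,260) is shut too, so I'm handing in.

```bash
python3 -c "
from plant import r
print(r.finish_job())"
```

```text
the job is handed in; nothing more can be done
None
```

The small pine box's latch was pressed, its lid sprang fully open and was pushed down until it stayed shut untouched; the larger box stayed closed, and the job was handed in at about 10 s (no verdict was returned).

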